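# Spin-test chain idlers and sort free-running from binding

## Robot

A 6-joint arm with a two-finger parallel gripper is mounted at the origin on a cart in front of the work surface, level with it; the furniture and walls round the work are solid. World frame = base frame: x ahead of the robot, y to its left, z up, the work surface at z = 0. Lengths are in m, angles in rad, forces in N, time in s.
With the tool pointing down it reaches from about 0.35 to 0.975 m from the base axis. Payload 7.1 kg.
Tool frame: the origin (TCP) lies midway between the tips of the shut fingers; the grasp point (between the pads) lies 19 mm behind it; z points along the fingers, y is the line along which they close (so a half turn about z gives the same grasp; the last joint's range is limited). The gripper opens to 88 mm and grips with 3 to 60 N. Pads are 20 mm wide; open, the fingers measure 115 mm over their backs; the gripper's body (75 mm by 178 mm) begins 61 mm behind the grasp point.
Start: joints at [-1.318, 0.423, 1.63, -0, 1.089, -0.019], TCP at [0.168, -0.602, 0.223] pointing down, gripper open.
Joint ranges: [-3, 3], [-0.9, 2.11], [0.09, 2.58], [-1.31, 4.45], [0.11, 2.69], [-2.54, 2.54]. Speed limits (rad/s): [2.39, 2.39, 3.01, 3.14, 3.14, 3.14].

## Interface

Orientations are given as a unit quaternion [w, x, y, z].
In Python, from station import move_pose, movel, movej, command_gripper, wait, inverse_kinematics, read_camera, camera_info, MotionError, job_done, get_time, get_joint_pos, get_qvel, get_effort, get_tcp_pos, get_ee_rot, get_ft_force, get_ft_torque, get_grip_width, get_finger_force gives the robot as it stands. Calls block until the motion is done:
- move_pose(position, orientation): joint-space move of the TCP to a pose.
- movel(position, frame=None, v=0.15, until_force=None): straight line of the TCP; frame=None keeps the orientation; v is the mean speed in m/s. With until_force (N) it stops when the force on the tool has changed by that much, and returns True; else False.
- movej(angles): joint-space move.
- command_gripper(opening): opening from 0.0 (shut) to 1.0 (fully open); the grip force is fixed at half the most; returns when the fingers have stopped.
- wait(seconds).
- inverse_kinematics(position, orientation): joint angles nearest the present ones, or None.
- read_camera(name): name is "scene" or "side" or "wrist"; returns the picture (420x560x3 uint8, red, green, blue); there is no depth.
- camera_info(name): a dict with "intrinsics" (3x3 intrinsics, pixels), "T" (4x4, takes a point from camera to world coordinates); the wrist camera has in their place "tool_from_camera" (4x4, takes a point from camera to tool coordinates, whose origin is the TCP and whose axes are the flange's). Camera axes: x right, y up, looking along -z (the intrinsics and any distortion apply to the point x, -y, -z); pixel columns grow to the right and rows downward; lengths in m; the calibration is good to about 2 mm. A picture is of the moment at which its call begins: read the wrist's pose just before it. camera_info takes no time and is no camera call.
A pose or a line that the arm cannot do raises MotionError and nothing moves.
- job_done(): hands the job in; it is judged then, once.
Readings, each from a call of its own:
- get_time(): time.
- get_joint_pos(): joint angles.
- get_qvel(): joint speeds.
- get_effort(): joint torques, N m.
- get_tcp_pos(): TCP position.
- get_ee_rot(): TCP orientation.
- get_ft_force(): force on the tool from outside, world axes, zero at the start.
- get_ft_torque(): the same for the moment, N m.
- get_grip_width(): opening from 0.0 (shut) to 1.0 (fully open).
- get_finger_force(): force on a finger pad.
Only numpy, scipy, OpenCV 4.12 (cv2) and the standard library are available. Lean on these libraries where they do the work, as an engineer would, in place of code of your own. Each camera call takes 0.05 s, during which the arm holds its last target. There are 200 camera calls.

## Task

In the left drawer stand three chain idlers: flick the sprocket wheel of each round with a finger, an eighth of a turn or more, to find out whether it runs freely or binds. Then stand every free-running idler upright on the floor of the blue box and every binding one upright on the floor of the red box, putting them down rather than dropping them. Leave the V-block, the bolt, the tape and the step block as they are.

Things in the scene. Friction and masses are not known exactly. Their poses are not given: they have to be found in the camera images.
- idler_1: loose chain idler, 0.75 kg, 94 mm high; all look alike. Origin: centre of underside, z up. Green round foot 64 mm wide, 10 mm thick, 28 mm column; sprocket wheel at 46 to 56 mm height, its black hub to 58 mm. On top, fixed to the foot (not turning with the wheel), a steel hexagon standoff to lift it by: 20 mm across flats, 60 to 94 mm high, two flats face the idler's +x and -x
- idler_2: loose chain idler, 0.75 kg, 94 mm high; all look alike. Origin: centre of underside, z up. Green round foot 64 mm wide, 10 mm thick, 28 mm column; sprocket wheel at 46 to 56 mm height, its black hub to 58 mm. On top, fixed to the foot (not turning with the wheel), a steel hexagon standoff to lift it by: 20 mm across flats, 60 to 94 mm high, two flats face the idler's +x and -x
- idler_3: loose chain idler, 0.75 kg, 94 mm high; all look alike. Origin: centre of underside, z up. Green round foot 64 mm wide, 10 mm thick, 28 mm column; sprocket wheel at 46 to 56 mm height, its black hub to 58 mm. On top, fixed to the foot (not turning with the wheel), a steel hexagon standoff to lift it by: 20 mm across flats, 60 to 94 mm high, two flats face the idler's +x and -x
- idler_1_wheel (a joint): turning angle (rad) of idler_1's sprocket wheel, 76 mm over ten teeth, 60 mm at the root, one tooth yellow, along the idler's +x at angle 0; anticlockwise from above positive, no stops, counts on over full turns, 0 at first. Free-running: coasts on a second or more after a flick. Binding: about 0.03 N m drag, stops once the finger leaves it; only spinning tells which
- idler_2_wheel (a joint): turning angle (rad) of idler_2's sprocket wheel, 76 mm over ten teeth, 60 mm at the root, one tooth yellow, along the idler's +x at angle 0; anticlockwise from above positive, no stops, counts on over full turns, 0 at first. Free-running: coasts on a second or more after a flick. Binding: about 0.03 N m drag, stops once the finger leaves it; only spinning tells which
- idler_3_wheel (a joint): turning angle (rad) of idler_3's sprocket wheel, 76 mm over ten teeth, 60 mm at the root, one tooth yellow, along the idler's +x at angle 0; anticlockwise from above positive, no stops, counts on over full turns, 0 at first. Free-running: coasts on a second or more after a flick. Binding: about 0.03 N m drag, stops once the finger leaves it; only spinning tells which
- idler_1_washer (a joint): turning angle (rad, same sense) on the foot of idler_1's 28 mm steel washer with a red dot, between hub and standoff, 0 at first. It stays put when a free-running wheel is turned; a seized bearing carries it round with the wheel
- idler_2_washer (a joint): turning angle (rad, same sense) on the foot of idler_2's 28 mm steel washer with a red dot, between hub and standoff, 0 at first. It stays put when a free-running wheel is turned; a seized bearing carries it round with the wheel
- idler_3_washer (a joint): turning angle (rad, same sense) on the foot of idler_3's 28 mm steel washer with a red dot, between hub and standoff, 0 at first. It stays put when a free-running wheel is turned; a seized bearing carries it round with the wheel
- blue_box: open blue plastic box, fixed in the right drawer, for free-running idlers. Outside 208 (x) by 189 (y) by 118 mm high, inside about 186 by 167 mm; floor 3 mm thick. Origin: centre of its underside, z up
- red_box: open red insert box, fixed in the right drawer, for binding idlers. Outside 105 (x) by 127 (y) by 81 mm high, inside about 96 by 118 mm; floor 2 mm thick. Origin: centre of its underside, z up
- v_block: bystander: grey steel V-block 50 by 50 by 40 mm high, loose. Origin: centre of its underside
- bolt: bystander: steel M16 bolt standing on its 24 by 27 mm hexagon head, 61 mm high, loose and easily tipped. Origin: centre of its underside
- tape_roll: bystander: roll of black tape lying flat, 58 mm diameter, 18 mm high, loose. Origin: centre of its underside
- step_block: bystander: black steel step block 28 (x) by 60 (y) by 36 mm high, loose. Origin: centre of its underside
- left_drawer (a point): point on the floor of the open left drawer, where the idlers stand. Floor z = 0, walls 89 mm high; free inside from x = 0.35, y = 0.025 to 0.44; from x = 0.68 on the cabinet's top covers it (0.107 to 0.15 m high)
- right_drawer (a point): point on the floor of the open right drawer, where the two boxes stand. Floor z = 0, walls 89 mm high; free inside from x = 0.33, y = -0.40 to 0.00; covered from x = 0.68 on like the left one

How it is judged:
On the way:
1. each of the three sprocket wheels has been turned on its foot by about an eighth of a turn or more, in either direction, in any order ((value of joint idler_1_wheel above 0.7 rad or value of joint idler_1_wheel below -0.7 rad) and (value of joint idler_2_wheel above 0.7 rad or value of joint idler_2_wheel below -0.7 rad) and (value of joint idler_3_wheel above 0.7 rad or value of joint idler_3_wheel below -0.7 rad)).
At the end, for the whole second after the job is handed in: free-running idlers stand in the blue box, axis within 65 mm (box x) and 55 mm (box y) of its middle; binding ones (washer carried round over 0.5 rad) in the red box, within 35 and 42 mm; each underside within 12 mm of the box's underside, upright within 0.12 rad, at rest (((value of joint idler_1_washer between -0.5 and 0.5 rad and x of idler_1 in the frame of blue_box between -0.065 and 0.065 m and y of idler_1 in the frame of blue_box between -0.055 and 0.055 m and z of idler_1 in the frame of blue_box below 0.012 m and angle between idler_1's own z axis and vertical below 0.12 rad and linear speed of idler_1 below 0.02 m/s) or (not (value of joint idler_1_washer between -0.5 and 0.5 rad) and x of idler_1 in the frame of red_box between -0.035 and 0.035 m and y of idler_1 in the frame of red_box between -0.042 and 0.042 m and z of idler_1 in the frame of red_box below 0.012 m and angle between idler_1's own z axis and vertical below 0.12 rad and linear speed of idler_1 below 0.02 m/s)) and ((value of joint idler_2_washer between -0.5 and 0.5 rad and x of idler_2 in the frame of blue_box between -0.065 and 0.065 m and y of idler_2 in the frame of blue_box between -0.055 and 0.055 m and z of idler_2 in the frame of blue_box below 0.012 m and angle between idler_2's own z axis and vertical below 0.12 rad and linear speed of idler_2 below 0.02 m/s) or (not (value of joint idler_2_washer between -0.5 and 0.5 rad) and x of idler_2 in the frame of red_box between -0.035 and 0.035 m and y of idler_2 in the frame of red_box between -0.042 and 0.042 m and z of idler_2 in the frame of red_box below 0.012 m and angle between idler_2's own z axis and vertical below 0.12 rad and linear speed of idler_2 below 0.02 m/s)) and ((value of joint idler_3_washer between -0.5 and 0.5 rad and x of idler_3 in the frame of blue_box between -0.065 and 0.065 m and y of idler_3 in the frame of blue_box between -0.055 and 0.055 m and z of idler_3 in the frame of blue_box below 0.012 m and angle between idler_3's own z axis and vertical below 0.12 rad and linear speed of idler_3 below 0.02 m/s) or (not (value of joint idler_3_washer between -0.5 and 0.5 rad) and x of idler_3 in the frame of red_box between -0.035 and 0.035 m and y of idler_3 in the frame of red_box between -0.042 and 0.042 m and z of idler_3 in the frame of red_box below 0.012 m and angle between idler_3's own z axis and vertical below 0.12 rad and linear speed of idler_3 below 0.02 m/s))); the robot touches nothing.
It fails at once if the V-block, bolt, tape roll or step block is shifted by more than 30 mm (distance of any of v_block, bolt, tape_roll, step_block from where it was at the start of the episode above 0.03 m).
It fails at once if the bolt is tipped over (angle between bolt's own z axis and vertical above 0.5 rad).
It fails at once if an idler is dropped (it falls freely, touching nothing, faster than 0.5 m/s) ((contact force between idler_1 and anything else below 0.05 N and linear speed of idler_1 above 0.5 m/s) or (contact force between idler_2 and anything else below 0.05 N and linear speed of idler_2 above 0.5 m/s) or (contact force between idler_3 and anything else below 0.05 N and linear speed of idler_3 above 0.5 m/s)).
It also fails if it takes over 72 s, if anything falls off the work surface, if the arm or the gripper's body presses on something with over 40 N, if the wrist force passes 120 N, or if a joint passes its speed limit or range.

## Working session

There is one attempt and no reset: what is moved stays moved. The work goes in short steps, each a Python script; the robot and the scene stay as the last script left them, time stands still between calls to the robot, and variables do not carry over. Pictures are saved under pics/ and viewed, at most 10 in all, crops included, and the job is handed in when it is done.

```bash
ls; mkdir -p pics; python3 - <<'E'
from station import *
import cv2,numpy as np
a=[read_camera(n) for n in("scene","side")]
for n,i in zip(("scene","side"),a): cv2.imwrite(f"pics/{n}0.png",i[:,:,::-1])
for n in("scene","side","wrist"): print(n,camera_info(n))
print(get_time(),get_ee_rot())
E
```

```text
pics
scene {'intrinsics': array([[494.17437497,   0.        , 282.98278619],
       [  0.        , 494.17437497, 211.01451231],
       [  0.        ,   0.        ,   1.        ]]), 'T': array([[-0.48907755,  0.46207808, -0.73978848, -0.3991617 ],
       [-0.87211526, -0.27341799,  0.40578021,  0.53554626],
       [-0.01476934,  0.84363881,  0.53670794,  0.67945672],
       [ 0.        ,  0.        ,  0.        ,  1.        ]])}
side {'intrinsics': array([[409.527852  ,   0.        , 278.52544926],
       [  0.        , 409.527852  , 204.06254844],
       [  0.        ,   0.        ,   1.        ]]), 'T': array([[-9.99713879e-01,  1.47264734e-02, -1.88491742e-02,
         4.96168726e-01],
       [-2.39115778e-02, -6.36021807e-01,  7.71300524e-01,
         8.74454048e-01],
       [-6.29949181e-04,  7.71530552e-01,  6.36191961e-01,
         6.95269624e-01],
       [ 0.00000000e+00,  0.00000000e+00,  0.00000000e+00,
         1.00000000e+00]])}
wrist {'intrinsics': array([[302.65025308,   0.        , 279.60869313],
       [  0.        , 302.65025308, 206.7140774 ],
       [  0.        ,   0.        ,   1.        ]]), 'tool_from_camera': array([[-3.12422376e-04,  9.52783298e-01,  3.03650933e-01,
         8.41849579e-02],
       [ 9.99999845e-01,  1.57985266e-04,  5.33166828e-04,
        -7.89304072e-04],
       [ 4.60020075e-04,  3.03651053e-01, -9.52783200e-01,
        -1.62393779e-01],
       [ 0.00000000e+00,  0.00000000e+00,  0.00000000e+00,
         1.00000000e+00]])}
0.1 [-6.86264495e-04  9.90778214e-01  1.35491902e-01 -6.92986165e-05]
```

View pics/scene0.png

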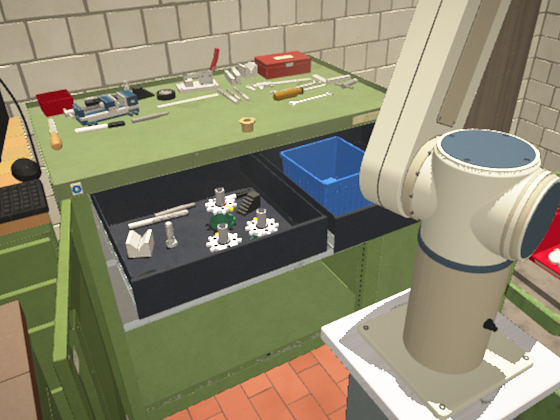

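View pics/side0.png

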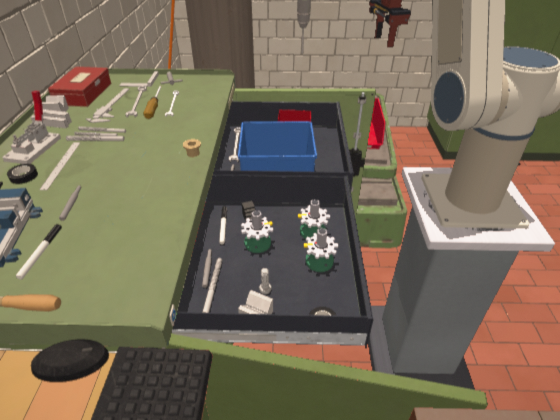

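```bash
cat > h.py <<'E'
from station import *
import cv2,numpy as np
from scipy.spatial.transform import Rotation as R
def rot(q): return R.from_quat(np.r_[q[1:],q[0]]).as_matrix()
def down(a):  # tool pointing down, tool x axis at angle a from world x
    q=(R.from_euler('z',a)*R.from_quat([1,0,0,0])).as_quat(); return [q[3],*q[:3]]
def wristT():
    T=np.eye(4); T[:3,:3]=rot(get_ee_rot()); T[:3,3]=get_tcp_pos(); return T@camera_info("wrist")["tool_from_camera"]
def cast(T,K,uv,z):
    d=T[:3,:3]@np.array([(uv[0]-K[0,2])/K[0,0],-(uv[1]-K[1,2])/K[1,1],-1]); return T[:3,3]+d*(z-T[2,3])/d[2]
def proj(T,K,p):
    c=T[:3,:3].T@(np.array(p)-T[:3,3]); return np.array([K[0,2]-K[0,0]*c[0]/c[2],K[1,2]+K[1,1]*c[1]/c[2]])
def snap(name,cam="wrist"):
    T=wristT() if cam=="wrist" else camera_info(cam)["T"]; i=read_camera(cam)
    cv2.imwrite(f"pics/{name}.png",i[:,:,::-1]); np.save(f"pics/{name}.npy",T); return i,T
Kw=camera_info("wrist")["intrinsics"]
E
python3 - <<'E'
from h import *
for n,px in(("scene",[(220,190),(262,212),(222,228),(170,224)]),("side",[(257,214),(315,203),(322,232),(265,269)])):
    c=camera_info(n); print(n,[np.round(cast(c["T"],c["intrinsics"],p,.094),3)[:2] for p in px])
move_pose([0.45,-0.25,0.40],down(0)); snap("boxes")
move_pose([0.48,0.2,0.33],down(0)); snap("left")
print(get_time())
E
```

```text
scene [array([0.565, 0.176]), array([0.428, 0.135]), array([0.415, 0.236]), array([0.486, 0.326])]
side [array([0.561, 0.182]), array([0.43, 0.14]), array([0.419, 0.237]), array([0.535, 0.344])]
3.6417
```

View pics/left.png

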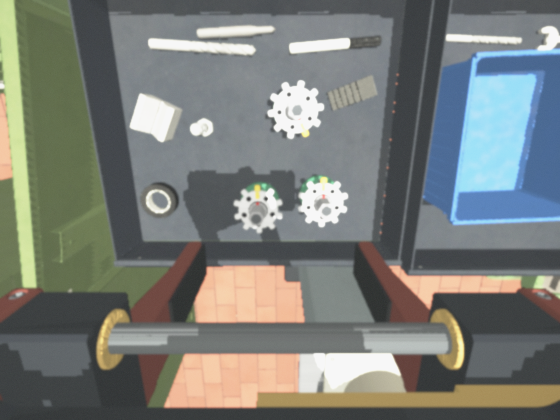

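View pics/boxes.png

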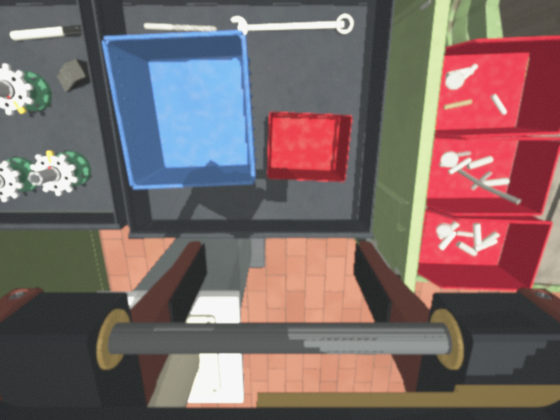

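```bash
cat > meas.py <<'E'
from h import *
def wheel(img,T,c0,z=.056):
    """axis of a sprocket wheel near world c0 -> centre, radius, yellow tooth angle, red dot angle"""
    hsv=cv2.cvtColor(img,cv2.COLOR_RGB2HSV); vv,uu=np.mgrid[:420,:560]
    u0=proj(T,Kw,[*c0,z]); r=np.linalg.norm(proj(T,Kw,[c0[0],c0[1]+.05,z])-u0)
    roi=np.hypot(uu-u0[0],vv-u0[1])<r
    yel=(hsv[...,0]>18)&(hsv[...,0]<35)&(hsv[...,1]>120)&(hsv[...,2]>110)&roi
    m=(((hsv[...,1]<70)&(hsv[...,2]>150)&roi)|yel).astype(np.uint8)
    m=cv2.morphologyEx(m,cv2.MORPH_CLOSE,np.ones((3,3)))
    n,l,s,_=cv2.connectedComponentsWithStats(m); k=1+np.argmax(s[1:,4])
    cn=cv2.findContours((l==k).astype(np.uint8),0,1)[0][0][:,0]
    P=np.array([cast(T,Kw,p,z)[:2] for p in cn],np.float32)
    c,rad=cv2.minEnclosingCircle(P)
    def ang(mk,zz):
        if not mk.any(): return None
        p=cast(T,Kw,(uu[mk].mean(),vv[mk].mean()),zz)[:2]-c
        return round(float(np.arctan2(p[1],p[0])),2),round(float(np.hypot(*p)),3),int(mk.sum())
    red=((hsv[...,0]<8)|(hsv[...,0]>172))&(hsv[...,1]>130)&(hsv[...,2]>90)&roi
    return np.round(c,4),round(rad,4),ang(yel,.056),ang(red,.060)
E
python3 - <<'E'
from meas import *
i=cv2.imread("pics/left.png")[...,::-1];T=np.load("pics/left.npy")
for c in[(.563,.179),(.417,.237),(.429,.137)]: print(wheel(i,T,c))
for n,uv,z in(("bolt",(205,128),.03),("vblock",(157,117),.04),("tape",(158,200),.018),("step",(353,93),.036)): print(n,cast(T,Kw,uv,z))
i=cv2.imread("pics/boxes.png")[...,::-1];T=np.load("pics/boxes.npy")
h=cv2.cvtColor(i,cv2.COLOR_RGB2HSV)
for n,mk,z in(("blue",(h[...,0]>95)&(h[...,0]<125)&(h[...,1]>110)&(h[...,2]>60),.118),("red",((h[...,0]<6)|(h[...,0]>174))&(h[...,1]>130)&(h[...,2]>60)&(np.arange(560)<380),.081)):
    l=cv2.connectedComponentsWithStats(mk.astype(np.uint8)); k=1+np.argmax(l[2][1:,4])
    cn=cv2.findContours((l[1]==k).astype(np.uint8),0,1)[0][0][:,0]
    P=np.array([cast(T,Kw,p,z)[:2] for p in cn],np.float32); print(n,cv2.minAreaRect(P),P.min(0),P.max(0))
E
```

```text
(array([0.565 , 0.1786]), 0.0403, None, None)
(array([0.4217, 0.2336]), 0.04, (0.01, 0.032, 26), (0.05, 0.011, 1))
(array([0.4328, 0.1358]), 0.0415, None, None)
bolt [0.5395592  0.31071503 0.03      ]
vblock [0.55546917 0.37600063 0.04      ]
tape [0.42498561 0.39906517 0.018     ]
step [0.58758135 0.0963406  0.036     ]
blue ((0.5271791219711304, -0.1144404411315918), (0.20723824203014374, 0.19248153269290924), 2.4177281856536865) [ 0.42019135 -0.21337703] [ 0.63269424 -0.01528899]
red ((0.4778590500354767, -0.2934466600418091), (0.12749294936656952, 0.10310313105583191), 87.46212005615234) [ 0.42548406 -0.35878292] [ 0.5308697  -0.22907782]
```

```bash
cat > flick.py <<'E'
from meas import *
def flick(n,c,d=.0415,look=True):
    if look:
        move_pose([c[0]-.045,c[1],.15],down(0)); wait(.2); i,T=snap(n+"_a"); w=wheel(i,T,c); print(n,w); c=w[0]
    x=c[0]-d
    move_pose([x,c[1]+.045,.13],down(0)); movel([x,c[1]+.045,.046],v=.2)
    movel([x,c[1]-.06,.046],v=.2)
    f=[]
    for k in range(3): t=get_time(); i,T=snap(f"{n}_b{k}"); f.append(i[:230,120:440]); print(t,wheel(i,T,c)); wait(.15)
    movel([x,c[1]-.06,.13],v=.25); i,T=snap(n+"_c"); print(get_time(),wheel(i,T,c)); f.append(i[:230,120:440])
    cv2.imwrite(f"pics/{n}_m.png",np.vstack([np.hstack(f[:2]),np.hstack(f[2:])])[...,::-1])
E
python3 - <<'E'
from flick import *
command_gripper(0)
flick("A",(.565,.1786))
E
```

```text
A (array([0.5655, 0.1786]), 0.0385, (-2.72, 0.035, 32), None)
7.5583 (array([0.574 , 0.1728]), 0.0378, (2.27, 0.037, 8), (-2.78, 0.013, 20))
7.7583 (array([0.5739, 0.1727]), 0.0377, (-2.48, 0.033, 235), (-2.78, 0.013, 20))
7.9583 (array([0.5737, 0.1725]), 0.0379, (-1.03, 0.033, 186), (-2.78, 0.013, 19))
8.6917 (array([0.5737, 0.1729]), 0.0385, (2.81, 0.035, 38), (-2.74, 0.013, 3))
```

View pics/A_m.png

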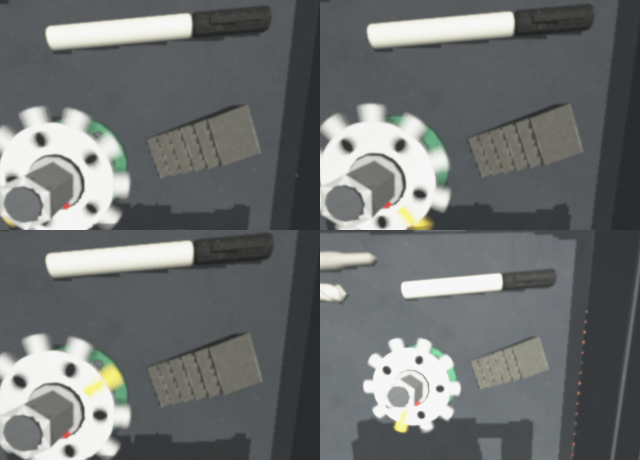

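View pics/A_a.png

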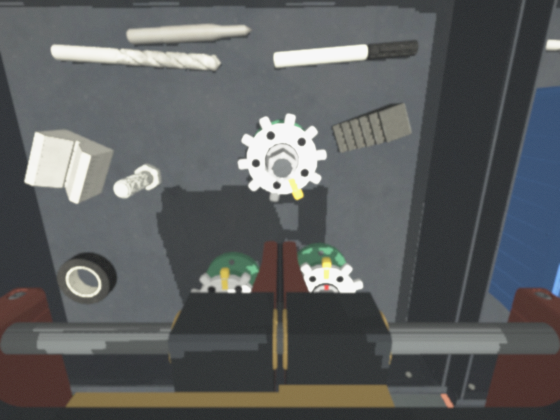

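```bash
sed -i 's/movel(\[x,c\[1\]-.06,.046\],v=.2)/movel([x,c[1]-.06,.046],v=.15)/' flick.py; python3 - <<'E'
from flick import *
flick("C",(.4328,.1358))
flick("B",(.4217,.2336))
m=[cv2.imread(f"pics/{n}_m.png") for n in "CB"]; cv2.imwrite("pics/CB.png",cv2.resize(np.hstack(m),(800,288)))
E
```

```text
C (array([0.432 , 0.1357]), 0.0383, (0.01, 0.035, 35), (-0.01, 0.012, 12))
11.2833 (array([0.4397, 0.1309]), 0.038, (-1.94, 0.034, 210), (0.07, 0.011, 59))
11.4833 (array([0.4398, 0.1308]), 0.0379, (-0.89, 0.034, 130), (0.08, 0.011, 58))
11.6833 (array([0.4394, 0.1307]), 0.038, (0.08, 0.034, 242), (0.08, 0.012, 66))
12.4167 (array([0.4392, 0.1309]), 0.0384, (2.41, 0.036, 32), (0.04, 0.011, 20))
B (array([0.4207, 0.2336]), 0.038, (0.03, 0.034, 72), (0.02, 0.012, 20))
15.0833 (array([0.4286, 0.22  ]), 0.0375, (1.22, 0.029, 423), None)
15.2833 (array([0.4285, 0.22  ]), 0.0374, (1.22, 0.029, 431), None)
15.4833 (array([0.4287, 0.22  ]), 0.0375, (1.22, 0.029, 427), None)
16.2167 (array([0.4282, 0.22  ]), 0.0379, (1.22, 0.032, 121), None)
```

View pics/CB.png

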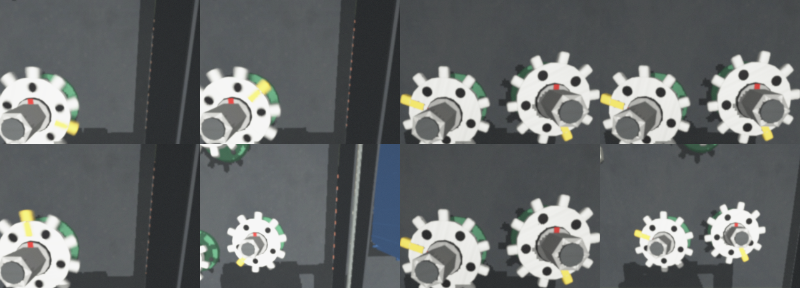

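```bash
cat > pick.py <<'E'
from meas import *
def place(n,c,a,t,fl):
    q=down(a); z0=.064
    command_gripper(.5)
    move_pose([c[0],c[1],.16],q); movel([c[0],c[1],z0],v=.12)
    command_gripper(.0); w=get_grip_width(); print(n,"grip",round(w*88,1),get_finger_force())
    if not 17<w*88<24: raise SystemExit("bad grasp")
    movel([c[0],c[1],.23],v=.15); print("lifted",round(get_grip_width()*88,1),get_ft_force().round(1))
    movel([t[0],t[1],.23],v=.25); i,_=snap(n+"_h"); movel([t[0],t[1],z0+fl+.015],v=.15)
    wait(.2); h=movel([t[0],t[1],z0+fl-.003],v=.02,until_force=4); print("contact",h,get_tcp_pos()[2]-z0,get_ft_force().round(1))
    wait(.2); command_gripper(.45); movel([t[0],t[1],.24],v=.2); print(get_time())
E
python3 - <<'E'
from pick import *
u=np.array([np.cos(.042),np.sin(.042)]); b=np.array([.527,-.114])
place("A",(.5737,.1727),-.14,b+.042*u,.003)
place("C",(.4393,.1308),-.464,b-.042*u,.003)
command_gripper(0)
move_pose([.4285-.045,.22,.15],down(0)); wait(.2); i,T=snap("B_2"); print(wheel(i,T,(.4285,.22)))
s,_=snap("side2","side")
cv2.imwrite("pics/v.png",np.hstack([cv2.resize(i[60:260,180:400],(440,400)),cv2.resize(s[80:180,200:300],(400,400))[:,:360]])[...,::-1])
E
```

```text
A grip 20.0 30.000438624992967
lifted 20.3 [ 0.5 -0.9 -5.8]
contact True 0.00339665633198237 [-1.1 -0.6  5.3]
25.675
C grip 20.2 29.99940237030387
lifted 20.1 [-1.1  0.5 -6.9]
contact True 0.0032739353043002017 [ 0.2 -0.8  3.8]
34.7833
(array([0.4284, 0.2204]), 0.0385, (1.15, 0.034, 8), (1.28, 0.012, 6))
```

View pics/v.png

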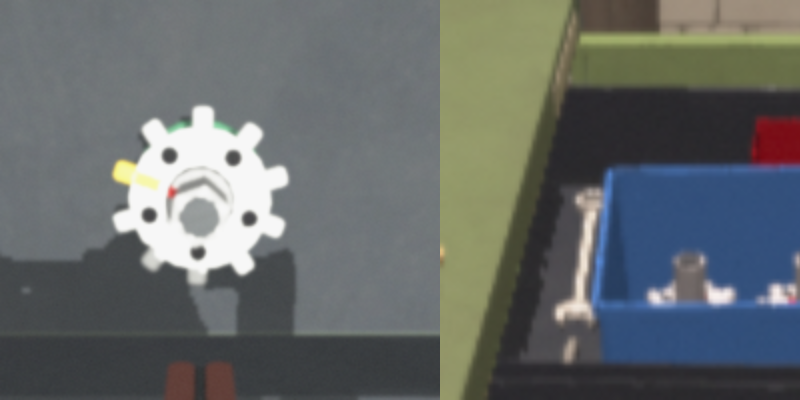

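```bash
sed -i 's/movel(\[x,c\[1\]-.06,.046\],v=.15)/movel([x,c[1]-.06,.046],v=.06)/;s/range(3)/range(1)/;s/    cv2.imw.*//' flick.py; python3 - <<'E'
from flick import *
flick("D",(.4284,.2202),look=False)
c=wheel(cv2.imread("pics/D_c.png")[...,::-1],np.load("pics/D_c.npy"),(.43,.212))[0]; print(c)
move_pose([c[0]-.045,c[1],.15],down(0)); wait(.2); i,T=snap("B_3"); print(wheel(i,T,c),get_time())
# rectified crops at the height of the standoff's top, world axes: up=+x, left=+y
out=[]
for n,cc in(("B_a",(.4207,.2336)),("B_2",(.4284,.2204)),("B_3",c)):
    im=cv2.imread(f"pics/{n}.png");T=np.load(f"pics/{n}.npy"); s=.025
    w=[(cc[0]+s,cc[1]+s),(cc[0]+s,cc[1]-s),(cc[0]-s,cc[1]-s),(cc[0]-s,cc[1]+s)]
    H=cv2.getPerspectiveTransform(np.float32([proj(T,Kw,[*p,.094]) for p in w]),np.float32([(0,0),(260,0),(260,260),(0,260)]))
    out.append(cv2.warpPerspective(im,H,(260,260),flags=cv2.INTER_CUBIC))
cv2.imwrite("pics/hex.png",np.hstack(out))
E
```

```text
39.9667 (array([0.433 , 0.2162]), 0.0393, (2.49, 0.036, 17), None)
40.7 (array([0.4297, 0.2194]), 0.0492, (2.61, 0.03, 4), None)
[0.4317 0.2113]
(array([0.433 , 0.2166]), 0.0386, (2.45, 0.033, 77), None) 41.2833
```

View pics/hex.png

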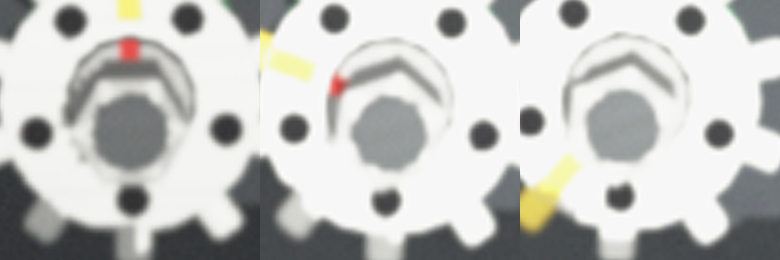

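```bash
python3 - <<'E'
from pick import *
place("B",(.433,.2165),-.174,(.478,-.2934),.002)
move_pose([.42,-.2,.33],down(0)); wait(.3); i,T=snap("end"); 
for c,f in(((.569,-.112),.003),((.485,-.116),.003),((.478,-.293),.002)): print(wheel(i,T,c,.056+f))
print(get_time())
E
```

```text
B grip 19.8 29.987173061817884
lifted 19.9 [ 0.2  0.3 -7.9]
contact True 0.002181602808915939 [-1.5 -0.9  6.7]
51.1667
(array([ 0.5676, -0.1121]), 0.0387, None, (-2.85, 0.011, 1))
(array([ 0.4843, -0.1151]), 0.039, None, (0.1, 0.012, 1))
(array([ 0.4771, -0.292 ]), 0.0388, (2.45, 0.035, 16), (-1.42, 0.004, 1821))
52.1417
```

View pics/end.png

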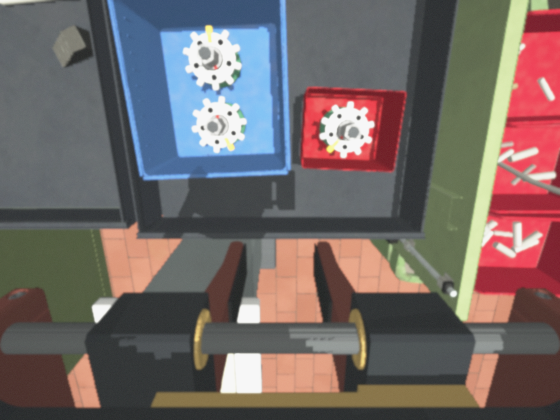

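The picture shows two idlers upright in the blue box at (212,58) and (218,125), and one upright in the red box at (347,130). The measured axes are within 2 mm of the targets.

```bash
python3 -c "
from station import *
print(job_done())"
```

```text
the job is handed in; nothing more can be done
None
```

The job is handed in at about 52 s: all three sprocket wheels were flicked, the two free-running idlers stand upright in the blue box, and the binding one stands upright in the red box.

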